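Shift the gearbox selector through its gate and lock it

TASK

The gearbox is to be test-run in top gear: push its selector lever with the fingertips, without gripping or forcing it, step by step through the zigzag gate from the near end to the last notch at the far left, where its spring settles it. Then lock it in gear: press the wing knob behind the gate down against its spring, turn it a quarter turn clockwise as far as it goes, so that its tongue stands across the gate beside the lever, let it spring back up and let go. Do not shift or knock over the oil bottle, the screwdriver or the ring gauge.

Things in the scene. Friction and masses are not known exactly. Their poses are not given: they have to be found in the camera images.
- gearbox: Grey cast gearbox, 225 x 150 mm, 99 mm high, bolted down. Origin: on the bench under the lever pivot (pivot 8 mm up). +x runs along the gate to the far end, +y to the left, z up. Casing from x -85 to +140 mm; output shaft on the left flank to y 100 mm, 53 mm up. On top a steel gate plate, 120 x 72 mm, top at z 107, on slotted screws: it may sit up to 2.5 mm off in x and y, not measured.
- selector_lever: The selector lever, origin at its ball pivot; its own z runs up the 10 mm steel shaft to the black grip. The shaft runs in a 15 mm wide zigzag slot in the gate plate, nominally (gearbox mm, at z 104): near end (-39,-12), +x to (-13,-12), cross to (-13,12), +x to (13,12), cross to (13,-12), +x to (39,-12), cross to the last notch (39,12). It starts in the first lane.
- lever_grip (a point): Centre of the lever's black grip: a rounded handle about 27 mm thick and 44 mm long, its centre 150 mm from the pivot (147 to 158 mm above the bench). The grip travels about 1.5 times as far as the shaft does in the gate.
- lever_fore (a joint): Lever's lean along the gate, rad, + towards its far end (gearbox +x): about -0.38 at the near end, -0.13, +0.13 and +0.38 at the three cross slots (each +/-0.05). Friction holds it where it is left; about 2 N at the grip moves it.
- lever_side (a joint): Lever's lean across the gate, rad, + to the left (gearbox +y): about -0.12 in the right lanes, +0.12 in the left lane and the last notch (each +/-0.05). A spring pulls it left at all times with 2.5 to 5 N at the grip, so it drops into left-going slots by itself when it is not held back, and must be pushed right against the spring.
- lock_grip (a point): Point to grip on the lock knob, on its vertical axis, 6 mm below the top of the wing: a black bar 44 mm long, 14 mm thick, 28 mm high, on a 38 mm disc, at gearbox x 100, y 0, top at z 200 mm. Wing and tongue point the same way: tongue to the gearbox's right (-y) when unlocked. This point's own x axis runs along the wing towards the tongue, z up.
- lock_press (a joint): How far the knob is pressed down, m: 0 up, 0.010 fully down; spring 9 N when up, 13 N when down. Its cross pin runs in a bayonet slot: the knob turns only while pressed by about 0.0075 or more, and springs up only at either end of its turn.
- lock_turn (a joint): Turn of the lock knob, rad, + clockwise seen from above: starts at 0 to 0.15, unlocked (tongue to the gearbox's right), 1.5 is the stop (tongue towards the gearbox's near end, over the gate plate on the right of the lever when that is in the last notch; it cannot pass a lever that stands elsewhere at the far end). It springs up locked beyond about 1.35.
- oil_bottle: Bystander: white oil bottle, 45 mm thick, 138 mm high, standing; origin at the centre of its foot.
- screwdriver_red: Bystander: red screwdriver 174 mm long lying on the bench; origin under its middle.
- ring_gauge: Bystander: steel ring gauge, 48 mm across, 14 mm high, lying flat; origin at the centre of its underside.

How it is judged:
By the outcome, as a careful person would: the job done as asked, in the order asked, and still so for the second after the job is handed in, with the robot touching nothing.
It also fails if it takes over 66 s, if anything falls off the work surface, if the arm or the gripper's body presses on something with over 40 N, if the wrist force passes 120 N, or if a joint passes its speed limit or range.

ROBOT

A 6-joint arm with a two-finger parallel gripper is mounted at the origin on a cart in front of the work surface, level with it; the furniture and walls round the work are solid. World frame = base frame: x ahead of the robot, y to its left, z up, the work surface at z = 0. Lengths are in m, angles in rad, forces in N, time in s.
With the tool pointing down it reaches from about 0.375 to 0.9 m from the base axis. Payload 3.1 kg.
Tool frame: the origin (TCP) lies on the centre line of the jaws, within the pads' length; the fingertips stand 25 mm ahead of it and the grasp point (between the pads) lies 6 mm ahead of it (manip.tip_extent is the distance from the TCP to the fingertips, in m); z points along the fingers, y is the line along which they close (so a half turn about z gives the same grasp; the last joint's range is limited). The gripper opens to 85 mm and grips with 20 to 120 N. Pads are 22 mm wide; open, the fingers measure 114 mm over their backs; the gripper's body (76 mm by 85 mm) begins 54 mm behind the grasp point. The pads swing forward as they close: fully open they stand 13 mm farther back than shut.
Start: joints at [-1.508, 0.527, 1.433, -0, 1.181, -0.178], TCP at [0.149, -0.607, 0.256] pointing down, gripper open.
Joint ranges: [-3.08, 3.08], [-0.75, 2.2], [0.22, 2.44], [-1.43, 4.57], [0, 2.65], [-2.85, 2.85]. Speed limits (rad/s): [2.79, 2.79, 3.14, 3.14, 3.14, 3.14].

INTERFACE

Orientations are given as a unit quaternion [x, y, z, w].
In Python, from station import readout, imaging, order, manip gives the robot as it stands.
- The arm moves only by the tool move_arm, never from a script. Its argument "rows" is a list of rows, each a list of 7 numbers: the turn, a rotation vector about the tool's x, y, z in degrees, then the shift along the tool's x, y, z in mm, then the closure, from 0 (fully open) to 1 (shut). A call has 1 to 12 rows; each row is the pose to reach, as a shift and turn from the pose commanded when the call began, along the tool's axes at that moment; what a row does not reach only later rows make up. A row lasts 1/12 s, in which the tool goes at most 41.7 mm and 7.16 degrees, less where a joint would pass 70% of its speed; a pose out of reach is approached as far as the arm can. A call with a gripper value outside its range is refused whole. The fingers move at their own pace and stop on an object; "squeeze" is the grip in N (left out, the last holds). Time passes only in rows, so rows that repeat a pose let the fingers close. It gives the time, the measured TCP pose, the force, the opening and the grip force at its end, in the units of the state.
- readout.sense(): the state, without advancing time (a new reading comes with each control period).
- imaging.snapshot(name): name is "scene" or "side" or "wrist"; returns a dict with "img" (400x640x3 uint8, red, green, blue), "z_map" (400x640 float32, m along the optical axis (not along the pixel's ray), 0 where there is no reading), "fovy" (degrees; the focal length in pixels is half the picture's height over the tangent of half this angle, whatever the lens; pixels are square), "cx", "cy" (the principal point, pixels), "k1" (the pictures are not rectified: a ray, as slopes to the right and down, at radius r is drawn at 1 + k1 r^2 times it, then the intrinsics apply), "rvec" (rotation vector, rad) and "tvec" (3), from world to camera coordinates, as OpenCV has them. Camera axes: x right, y down, z forward; pixel columns grow to the right and rows downward; lengths in m; the calibration is good to about 2 mm. A picture is of the moment at which its call begins.
- order.sign_off(): hands the job in; it is judged then, once.
The state is a dict: "t": time; "q": joint angles; "qd": joint speeds; "tau": joint torques, N m; "tcp_pos": TCP position; "tool_rot": TCP orientation; "force": force on the tool from outside, world axes, zero at the start; "ft_torque": the same for the moment, N m; "finger_gap": opening from 0.0 (shut) to 1.0 (fully open); "gripper_force": force on a finger pad.
Only numpy, scipy, OpenCV 4.12 (cv2) and the standard library are available. Lean on these libraries where they do the work, as an engineer would, in place of code of your own. Each camera call takes 0.05 s, during which the arm holds its last target. There are 200 camera calls.

## Working session

There is one attempt and no reset: what is moved stays moved. The work goes in short steps, Python scripts to look and compute and a tool call to move; the robot and the scene stay as the last step left them, time stands still between calls to the robot, and variables do not carry over. Pictures are saved under pics/ and viewed, at most 10 in all, crops included, and the job is handed in when it is done.

Besides the shell and the picture viewer there is one more tool, called after ">>>" as a command line: name --pt "numbers of a row" for each row, then --argument value for the rest. move_arm: Moves the arm, as the interface text tells. Its arguments: {"type":"object","properties":{"rows":{"type":"array"},"squeeze":{"type":"number"}},"required":["rows"]}

```bash
mkdir -p pics
cat > h.py <<'E'
import numpy as np, cv2
from station import readout, imaging, order, manip
from scipy.spatial.transform import Rotation as R
def cam(n):
    s=imaging.snapshot(n); h,w=s["img"].shape[:2]
    f=h/2/np.tan(np.radians(s["fovy"])/2); s["f"]=f
    s["Rm"]=R.from_rotvec(np.ravel(s["rvec"])).as_matrix(); return s
def rays(s,uv):
    d=(np.asarray(uv,float)-[s["cx"],s["cy"]])/s["f"]; u=d.copy()
    for _ in range(20): u=d/(1+s["k1"]*(u**2).sum(-1,keepdims=True))
    return u
def world(s,uv,z=None):
    uv=np.asarray(uv); u=rays(s,uv)
    if z is None: z=s["z_map"][uv[...,1].astype(int),uv[...,0].astype(int)]
    c=np.concatenate([u,np.ones(u.shape[:-1]+(1,))],-1)*np.asarray(z)[...,None]
    return (c-np.ravel(s["tvec"]))@s["Rm"]
def onplane(s,uv,h):
    u=rays(s,uv); c=np.concatenate([u,np.ones(u.shape[:-1]+(1,))],-1)@s["Rm"]
    o=-np.ravel(s["tvec"])@s["Rm"]; return o+c*((h-o[2])/c[...,2:3])
def save(s,n,crop=None,k=1):
    im=s["img"][...,::-1]
    if crop: x0,y0,x1,y1=crop; im=im[y0:y1,x0:x1]
    cv2.imwrite("pics/"+n,cv2.resize(im,None,fx=k,fy=k,interpolation=cv2.INTER_CUBIC))
def allpts(s):
    v,u=np.mgrid[0:400,0:640]; return world(s,np.stack([u,v],-1))
E
python3 - <<'E'
from h import *
for n in ("scene","side"):
    s=cam(n); save(s,n+"0.png"); o=-np.ravel(s["tvec"])@s["Rm"]; print(n,o,s["Rm"][2],s["f"],s["k1"])
    np.savez(n+"0.npz",**{k:s[k] for k in s})
print(readout.sense(), manip.tip_extent)
E
```

```text
scene [-0.23851652  0.48502715  0.92498004] [ 0.65829299 -0.32891399 -0.67710112] 488.1733689693575 0.025637502126326782
side [0.31483399 0.86754213 0.76877379] [ 0.1846034  -0.7675545  -0.61382544] 418.8618047171506 -0.024518159504077364
{'t': 0.1, 'q': array([-1.50849608e+00,  5.28399259e-01,  1.43379155e+00,  1.57923050e-05,
        1.18135990e+00, -1.78465694e-01]), 'qd': array([ 0.00116758, -0.00176934, -0.005821  , -0.00199054, -0.00019736,
        0.00016068]), 'tau': array([-1.06857383e-04, -4.43305027e+01, -1.78586930e+01, -2.36166288e-04,
        3.91411566e-03, -2.51164755e-05]), 'tcp_pos': array([ 0.14904495, -0.60635818,  0.25540987]), 'tool_rot': array([ 9.92762602e-01,  1.20089373e-01,  6.41222664e-05, -9.76952453e-04]), 'force': array([-0.73470468,  0.0066714 , -0.27987233]), 'ft_torque': array([-0.03486667,  0.03344813,  0.01517593]), 'gripper_force': 0.0, 'finger_gap': 1.0001437380362626} 0.025
```

View pics/scene0.png

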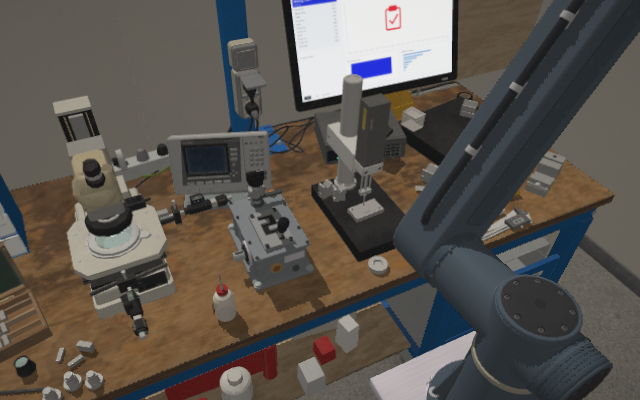

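View pics/side0.png

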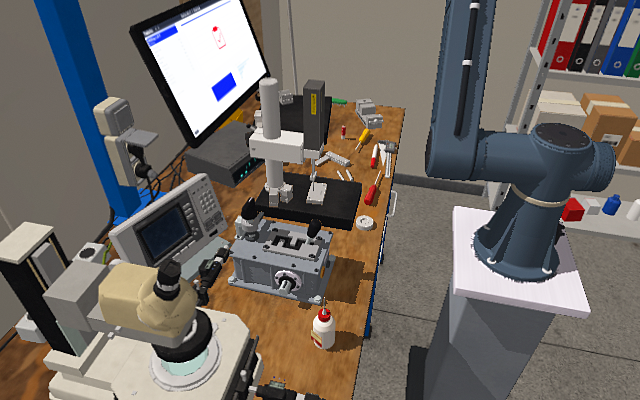

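Run:
```python
from h import *
ims=[]
for n,c in (("scene",(200,160,330,300)),("side",(210,180,360,350))):
    s=dict(np.load(n+"0.npz")); x0,y0,x1,y1=c
    im=s["img"][y0:y1,x0:x1,::-1]; ims.append(cv2.resize(im,(400,int(400*im.shape[0]/im.shape[1])),interpolation=cv2.INTER_CUBIC))
    P=allpts(s)[y0:y1,x0:x1].reshape(-1,3)
    for lo,hi in((.09,.103),(.103,.112),(.13,.178),(.18,.205)):
        q=P[(P[:,2]>lo)&(P[:,2]<hi)&(P[:,0]>.35)&(P[:,0]<.8)&(abs(P[:,1])<.25)]
        if len(q)>5:
            r=cv2.minAreaRect((q[:,:2]*1000).astype(np.float32)); print(n,lo,len(q),np.median(q,0).round(4),q.min(0).round(3),q.max(0).round(3),r)
h=max(i.shape[0] for i in ims)
cv2.imwrite("pics/crop0.png",np.hstack([cv2.copyMakeBorder(i,0,h-i.shape[0],0,0,0) for i in ims]))
```

```text
scene 0.09 1565 [0.5625 0.1894 0.0994] [0.447 0.13  0.09 ] [0.784 0.25  0.103] ((615.3021850585938, 197.2989501953125), (120.48419189453125, 331.92529296875), 87.09257507324219)
scene 0.103 1034 [0.551  0.2176 0.107 ] [0.454 0.133 0.103] [0.785 0.25  0.112] ((619.4151611328125, 201.41073608398438), (117.83892822265625, 324.0569152832031), 85.82146453857422)
scene 0.13 501 [0.6171 0.2121 0.151 ] [0.467 0.149 0.13 ] [0.789 0.249 0.178] ((631.7257690429688, 185.90585327148438), (324.3076477050781, 96.56526947021484), 5.613391876220703)
scene 0.18 175 [0.6244 0.2145 0.1949] [0.618 0.192 0.18 ] [0.637 0.236 0.204] ((628.8602294921875, 213.5986328125), (43.57859802246094, 18.789690017700195), 84.4071044921875)
side 0.09 1426 [0.5715 0.198  0.0991] [ 0.448 -0.038  0.09 ] [0.754 0.25  0.103] ((568.05078125, 165.03604125976562), (299.3717041015625, 276.62646484375), 40.974708557128906)
side 0.103 1019 [0.5402 0.218  0.1067] [0.457 0.134 0.103] [0.754 0.25  0.112] ((608.5640869140625, 196.3482666015625), (103.03628540039062, 295.425537109375), 85.52208709716797)
side 0.13 660 [0.6195 0.2157 0.1498] [0.465 0.128 0.13 ] [0.761 0.235 0.178] ((620.76953125, 199.00845336914062), (75.92516326904297, 305.56201171875), 76.70346069335938)
side 0.18 163 [0.6242 0.2208 0.1958] [0.62  0.194 0.181] [0.635 0.237 0.202] ((626.96142578125, 215.27516174316406), (43.41912078857422, 14.618221282958984), 88.63421630859375)
```

View pics/crop0.png

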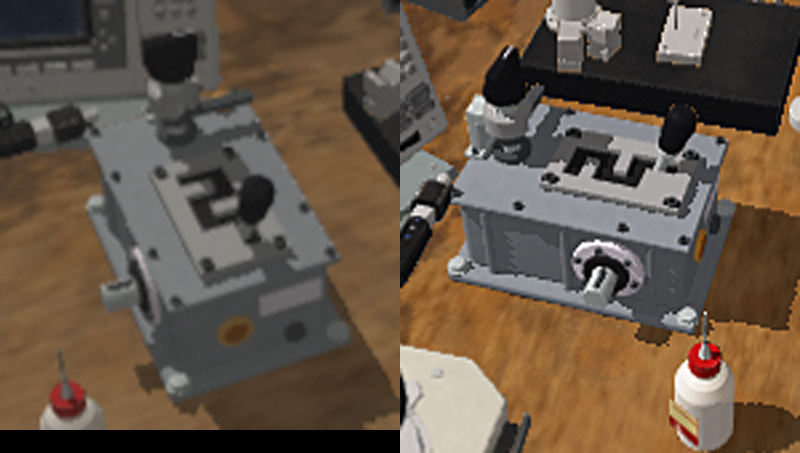

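Run:
```python
from h import *
for n,c in (("scene",(225,190,315,268)),("side",(225,215,340,285))):
    s=dict(np.load(n+"0.npz")); x0,y0,x1,y1=c; P=allpts(s)
    M=np.zeros((400,640),bool); M[y0:y1,x0:x1]=1
    for lo,hi in((.094,.103),(.1035,.111)):
        m=(M&(P[...,2]>lo)&(P[...,2]<hi)).astype(np.uint8)
        k,l,st,_=cv2.connectedComponentsWithStats(m,connectivity=4)
        i=1+np.argsort(-st[1:,4])[0]; q=P[l==i]
        r=cv2.minAreaRect((q[:,:2]*1000).astype(np.float32)); print(n,lo,len(q),np.round(r[0],1),np.round(r[1],1),round(r[2],2),q[:,2].mean().round(4))
    g=(P[...,2]>.128)&(P[...,2]<.178)&M&(s["img"].max(-1)<70); q=P[g]; q=q[(q[:,0]<.56)]
    print("grip",len(q),q.mean(0).round(4),q.min(0).round(4),q.max(0).round(4))
    M2=np.zeros_like(M); M2[175:250,230:280]=1
    g=(P[...,2]>.1985)&(P[...,2]<.206)&M2&(P[...,0]<.66);q=P[g]; r=cv2.minAreaRect((q[:,:2]*1000).astype(np.float32)); print("wing top",len(q),r,q.mean(0))
s=dict(np.load("scene0.npz")); k=400/130
cs=np.array([(160,305),(338,260),(258,115),(92,140)])/k+[200,160]; print(onplane(s,cs,.099).round(4))
cs=np.array([(207,280),(298,248),(233,143),(150,165)])/k+[200,160]; print("plate",onplane(s,cs,.107).round(4))
print("ring",world(s,np.array([[377,260],[377,272]])),"bottle",world(s,np.array([[222,290],[224,305]])))
```

```text
scene 0.094 2097 [556.1 214.8] [136.  214.6] 88.47 0.0991
scene 0.1035 752 [529.4 216.7] [ 73.4 123.9] 89.16 0.1072
grip 152 [0.4765 0.207  0.161 ] [0.4667 0.1924 0.1312] [0.4914 0.2167 0.1744]
wing top 6 ((623.1189575195312, 225.82217407226562), (18.519216537475586, 3.130422592163086), 72.46314239501953) [0.6237853  0.2268536  0.19945464]
side 0.094 2277 [557.3 215.8] [140.1 215.3] 88.36 0.0989
side 0.1035 929 [528.4 217.9] [ 76.9 121. ] 88.22 0.1069
grip 190 [0.4804 0.2119 0.1575] [0.4655 0.1977 0.1307] [0.4964 0.2186 0.1744]
wing top 55 ((627.0564575195312, 214.62901306152344), (39.449283599853516, 12.523307800292969), 87.60550689697266) [0.62740306 0.21623522 0.19988828]
[[0.4627 0.2875 0.099 ]
 [0.4488 0.1519 0.099 ]
 [0.6233 0.1427 0.099 ]
 [0.6509 0.2762 0.099 ]]
plate [[0.4642 0.2502 0.107 ]
 [0.4656 0.177  0.107 ]
 [0.5923 0.1773 0.107 ]
 [0.5958 0.2462 0.107 ]]
ring [[ 0.40553945 -0.01195707  0.01117986]
 [ 0.37308966  0.00751402  0.01067119]] bottle [[0.41464225 0.37267556 0.09179161]
 [0.39953583 0.37667643 0.06025075]]
```

```bash
cat >> h.py <<'E'
GB=np.array([529.,216.,0]); GY=-1.6
def gw(p): return GB+R.from_euler('z',GY,degrees=True).apply(p)   # gearbox mm -> world mm
def plan(*T):
    """T: (world mm xyz, yaw deg of tool x); prints tool-frame shifts from measured pose"""
    s=readout.sense(); Rt=R.from_quat(s["tool_rot"]); p=s["tcp_pos"]*1000
    X=Rt.as_matrix()[:,0]; y0=np.degrees(np.arctan2(X[1],X[0]))
    print("t %.2f tcp"%s["t"],p.round(1),"yaw %.1f"%y0,"F",s["force"].round(1),"gap %.3f"%s["finger_gap"])
    for x,yaw in T:
        g=R.from_euler('z',yaw,degrees=True)*R.from_rotvec([np.pi,0,0])
        print((Rt.inv()*g).as_rotvec(degrees=True).round(1),Rt.inv().apply(np.array(x)-p).round(1))
E
python3 - <<'E'
from h import *
P=np.vstack([allpts(dict(np.load(n+"0.npz"))).reshape(-1,3) for n in("scene","side")])
P=P[(P[:,2]>.02)&(P[:,2]<.8)]
print("y\\x",[round(x,2) for x in np.arange(.3,.8,.05)])
for y in np.arange(-.45,.4,.05):
    print("%.2f"%y,[ (lambda q:int(1000*np.percentile(q,98)) if len(q)>3 else 0)(P[(abs(P[:,0]-x-.025)<.025)&(abs(P[:,1]-y-.025)<.025),2]) for x in np.arange(.3,.8,.05)])
print(gw([-48,-12,0]),gw([100,0,0]))
plan(((360,-330,300),30),((390,-100,300),43),((420,150,270),43.4),((478,206,270),43.4))
E
```

```text
y\x [np.float64(0.3), np.float64(0.35), np.float64(0.4), np.float64(0.45), np.float64(0.5), np.float64(0.55), np.float64(0.6), np.float64(0.65), np.float64(0.7), np.float64(0.75)]
-0.45 [0, 0, 0, 24, 48, 57, 57, 61, 61, 105]
-0.40 [0, 0, 0, 0, 0, 56, 61, 60, 60, 108]
-0.35 [0, 0, 0, 0, 0, 0, 39, 0, 72, 82]
-0.30 [0, 0, 0, 0, 0, 0, 41, 0, 65, 88]
-0.25 [0, 0, 0, 0, 0, 0, 0, 0, 38, 65]
-0.20 [0, 23, 0, 0, 0, 0, 0, 0, 0, 77]
-0.15 [0, 26, 43, 44, 44, 45, 45, 45, 210, 75]
-0.10 [0, 28, 44, 44, 373, 374, 363, 367, 215, 65]
-0.05 [0, 0, 44, 44, 373, 373, 353, 364, 215, 0]
-0.00 [0, 0, 44, 44, 44, 44, 83, 82, 0, 0]
0.05 [0, 0, 0, 0, 0, 0, 0, 0, 0, 0]
0.10 [0, 0, 0, 98, 100, 100, 123, 0, 129, 197]
0.15 [0, 0, 100, 168, 108, 109, 198, 109, 131, 196]
0.20 [0, 0, 98, 171, 109, 110, 200, 147, 77, 195]
0.25 [0, 0, 21, 106, 107, 106, 101, 123, 0, 179]
0.30 [0, 0, 0, 0, 67, 0, 0, 140, 0, 113]
0.35 [0, 67, 107, 0, 0, 0, 0, 141, 0, 55]
[480.68365481 205.34491728   0.        ] [628.9610115  213.20783613   0.        ]
t 0.10 tcp [ 149.  -606.4  255.4] yaw 13.8 F [-0.7  0.  -0.3] gap 1.000
[ -0.1  -0.  -16.2] [ 270.8 -218.2  -44.1]
[ -0.1  -0.  -29.2] [ 354.8 -434.4  -43.6]
[ -0.1  -0.  -29.6] [ 443.5 -670.   -13.1]
[ -0.1  -0.  -29.6] [ 513.2 -710.5  -13. ]
```

>>> move_arm --pt "0 0 -4 60 -50 -22 0.1" --pt "0 0 -8 120 -97 -44 0.2" --pt "0 0 -12 175 -140 -44 0.3" --pt "0 0 -16 230 -180 -44 0.3" --pt "0 0 -19 265 -212 -44 0.3" --pt "0 0 -21 280 -245 -44 0.3" --pt "0 0 -23 295 -280 -44 0.3" --pt "0 0 -25 310 -315 -44 0.3" --pt "0 0 -27 325 -350 -44 0.3" --pt "0 0 -28 340 -390 -44 0.3" --pt "0 0 -29 350 -420 -44 0.3" --pt "0 0 -29.6 355 -434 -44 0.3"

```text
t: 1.1
tcp_pos: [0.3743, -0.1714, 0.2993]
tool_rot: [0.929, 0.37, 0.0, -0.0]
force: [0.5, -0.1, -0.8]
finger_gap: 0.698
gripper_force: 0.0
```

Run:
```python
from h import *
plan(((420,130,270),43.4),((478,206,250),43.4))
```

```text
t 1.10 tcp [ 374.3 -171.4  299.3] yaw 43.4 F [ 0.5 -0.1 -0.8] gap 0.698
[-0. -0.  0.] [ 240.3 -187.5   29.4]
[-0. -0.  0.] [ 334.6 -202.9   49.4]
```

>>> move_arm --pt "0 0 0 30 -23 4 0.3" --pt "0 0 0 60 -47 8 0.3" --pt "0 0 0 90 -70 12 0.3" --pt "0 0 0 120 -94 16 0.3" --pt "0 0 0 150 -117 20 0.3" --pt "0 0 0 180 -140 24 0.3" --pt "0 0 0 210 -164 28 0.3" --pt "0 0 0 240 -187 30 0.3" --pt "0 0 0 270 -192 35 0.3" --pt "0 0 0 295 -197 40 0.3" --pt "0 0 0 295 -197 40 0.3" --pt "0 0 0 295 -197 40 0.3"

```text
t: 2.1
tcp_pos: [0.4532, 0.1732, 0.2588]
tool_rot: [0.929, 0.371, -0.001, -0.0]
force: [-1.1, -0.6, 0.7]
finger_gap: 0.698
gripper_force: 0.0
```

Run:
```python
from h import *
s=cam("wrist"); save(s,"w1.png")
P=allpts(s); m=(P[...,2]>.13)&(P[...,2]<.18)&(P[...,0]<.54)&(P[...,0]>.45)&(P[...,1]>.17)&(P[...,1]<.24)
q=P[m]; print(len(q),q.min(0),q.max(0))
t=q[q[:,2]>.165]; print("top",t.mean(0),t.min(0),t.max(0),len(t))
k=P[(P[...,2]>.196)&(P[...,2]<.204)&(P[...,0]>.58)&(P[...,0]<.68)]
if len(k)>10: print("wing",len(k),cv2.minAreaRect((k[:,:2]*1000).astype(np.float32)))
plan(((478,206,250),43.4),((478,206,161),43.4))
```

```text
1477 [0.46682817 0.19135698 0.13006959] [0.49944737 0.21732767 0.17513184]
top [0.48133546 0.20483141 0.17047831] [0.46805234 0.19135698 0.16504877] [0.49354946 0.21673464 0.17513184] 1054
t 2.15 tcp [452.6 172.4 258.9] yaw 43.5 F [-0.3  0.2  0.6] gap 0.703
[-0.1  0.1  0.1] [41.6 -6.8  8.8]
[-0.1  0.1  0.1] [41.7 -6.8 97.8]
```

View pics/w1.png

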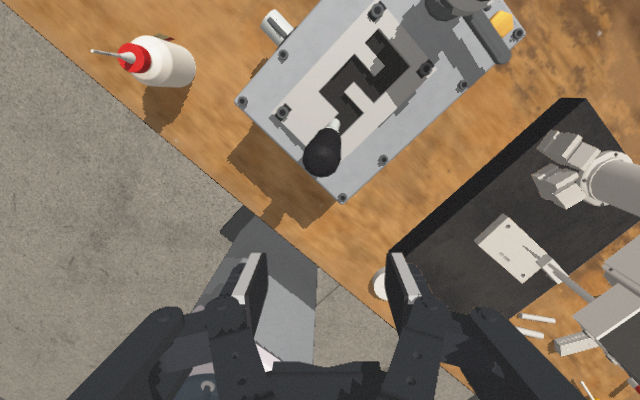

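Run:
```python
from h import *
plan(((482,204.5,240),88.4),((482,204.5,160),88.4))
```

```text
t 2.15 tcp [452.6 172.4 258.9] yaw 43.5 F [-0.3  0.2  0.6] gap 0.703
[ -0.1   0.1 -44.9] [43.5 -3.  18.8]
[ -0.1   0.1 -44.9] [43.6 -2.9 98.8]
```

>>> move_arm --pt "0 0 -6 10 -1 5 0.3" --pt "0 0 -12 20 -1 10 0.3" --pt "0 0 -18 30 -2 15 0.3" --pt "0 0 -24 38 -3 19 0.3" --pt "0 0 -31 43.5 -3 19 0.3" --pt "0 0 -38 43.5 -3 19 0.3" --pt "0 0 -44.9 43.5 -3 19 0.3" --pt "0 0 -44.9 43.5 -3 40 0.3" --pt "0 0 -44.9 43.5 -3 60 0.3" --pt "0 0 -44.9 43.5 -3 80 0.3" --pt "0 0 -44.9 43.5 -3 99 0.3" --pt "0 0 -44.9 43.5 -3 99 0.3"

```text
t: 3.15
tcp_pos: [0.4799, 0.2025, 0.1577]
tool_rot: [0.718, 0.696, -0.003, -0.002]
force: [-0.1, -0.5, -0.5]
finger_gap: 0.701
gripper_force: 0.0
```

```bash
cat >> h.py <<'E'
def grip(n="side"):
    """lever grip estimate by fitting capsule-ish centre: dark points, model cost over (fore,side)"""
    from scipy.optimize import least_squares
    s=cam(n); P=allpts(s)*1000
    Q=R.from_euler('z',-GY,degrees=True).apply((P-GB).reshape(-1,3)).reshape(P.shape)
    m=(Q[...,2]>137)&(Q[...,2]<182)&(abs(Q[...,0])<78)&(abs(Q[...,1])<45)&(s["img"].max(-1)<60)
    q=Q[m]-[0,0,8]
    def d(a):
        ax=np.array([np.tan(a[0]),np.tan(a[1]),1]); ax/=np.linalg.norm(ax)
        l=np.clip(q@ax,141.5,158.5); return np.linalg.norm(q-l[:,None]*ax,axis=1)-13.5
    r=min((least_squares(d,[f,0],loss="soft_l1",f_scale=2) for f in(-.3,0,.3)),key=lambda r:r.cost)
    print(n,len(q),"fore,side",r.x.round(3),"rms",np.sqrt((r.fun**2).mean()).round(1),"grip gb",(150*np.sin(r.x)).round(1)); return s
E
python3 - <<'E'
from h import *
plan(); s=grip("side"); s2=grip("scene"); save(s,"side1.png",(220,150,360,270),4)
E
```

```text
t 3.15 tcp [479.9 202.5 157.7] yaw 88.2 F [-0.1 -0.5 -0.5] gap 0.701
side 251 fore,side [-0.248 -0.074] rms 8.1 grip gb [-36.8 -11.1]
scene 116 fore,side [-0.24  -0.054] rms 6.2 grip gb [-35.6  -8. ]
```

View pics/side1.png

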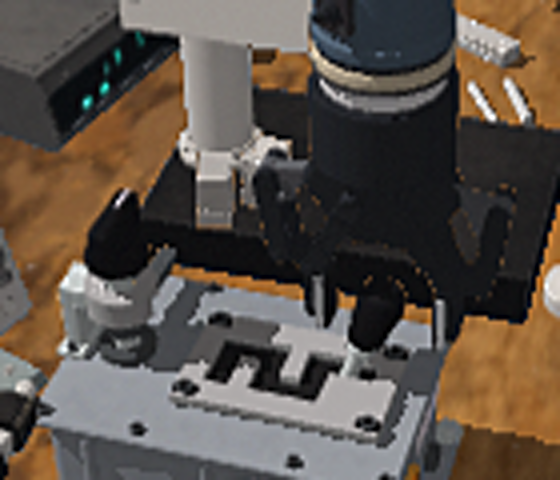

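>>> move_arm --pt "0 0 0 0 8 0 0.3" --pt "0 0 0 0 15 0 0.3" --pt "0 0 0 0 19 0 0.3" --pt "0 0 0 0 22 0 0.3" --pt "0 0 0 0 25 0 0.3" --pt "0 0 0 0 28 0 0.3" --pt "0 0 0 0 31 0 0.3" --pt "0 0 0 0 34 0 0.3" --pt "0 0 0 0 36 0 0.3"

```text
t: 4.0
tcp_pos: [0.5199, 0.2037, 0.1611]
tool_rot: [0.718, 0.697, 0.001, 0.001]
force: [-0.6, 0.9, -0.3]
finger_gap: 0.703
gripper_force: 0.2
```

>>> move_arm --pt "0 0 0 0 2 0 0.3" --pt "0 0 0 0 4 0 0.3" --pt "0 0 0 0 6 0 0.3"

```text
t: 4.25
tcp_pos: [0.526, 0.2031, 0.1607]
tool_rot: [0.718, 0.696, 0.001, 0.001]
force: [0.3, 0.5, 0.3]
finger_gap: 0.697
gripper_force: 0.0
```

>>> move_arm --pt "0 0 0 0 2 0 0.3" --pt "0 0 0 0 4 0 0.3"

```text
t: 4.42
tcp_pos: [0.5294, 0.2031, 0.1604]
tool_rot: [0.718, 0.696, 0.0, 0.0]
force: [-0.2, -0.4, -0.3]
finger_gap: 0.704
gripper_force: 0.0
```

Run:
```python
from h import *
plan(); s=grip("side"); save(s,"side2.png",(230,200,350,270),5)
```

```text
t 4.42 tcp [529.4 203.1 160.4] yaw 88.3 F [-0.2 -0.4 -0.3] gap 0.704
side 304 fore,side [-0.145  0.132] rms 26.2 grip gb [-21.7  19.7]
```

View pics/side2.png

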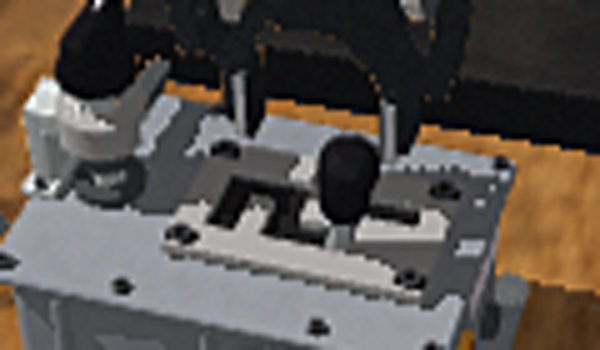

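Run:
```python
from h import *
print(gw([-20,18,0]))
a=(514,203,160); plan((a,88.4),((514,234,160),88.4),(gw([-19.5+39+16,18,160]),88.4))
```

```text
[509.5103872  234.55141485   0.        ]
t 4.47 tcp [529.9 203.1 160.5] yaw 88.3 F [-0.1 -0.6 -0.5] gap 0.704
[ 0.1 -0.  -0.1] [ -0.5 -15.8   0.5]
[ 0.1 -0.  -0.1] [ 30.5 -16.8   0.5]
[ 0.1 -0.  -0.1] [31.  34.2  0.5]
```

>>> move_arm --pt "0 0 0 0 -8 0 0.3" --pt "0 0 0 0 -16 0 0.3" --pt "0 0 0 0 -16 0 0.3" --pt "0 0 0 15 -16 0 0.3" --pt "0 0 0 30 -16 0 0.3" --pt "0 0 0 31 -12 0 0.3" --pt "0 0 0 31 -6 0 0.3" --pt "0 0 0 31 0 0 0.3" --pt "0 0 0 31 6 0 0.3" --pt "0 0 0 31 12 0 0.3" --pt "0 0 0 31 18 0 0.3" --pt "0 0 0 31 22 0 0.3"

```text
t: 5.47
tcp_pos: [0.5523, 0.2328, 0.1604]
tool_rot: [0.718, 0.696, -0.0, -0.0]
force: [-3.7, 0.5, 2.4]
finger_gap: 0.702
gripper_force: 2.1
```

>>> move_arm --pt "0 0 0 0 3 0 0.3" --pt "0 0 0 0 6 0 0.3" --pt "0 0 0 0 9 0 0.3" --pt "0 0 0 0 9 0 0.3"

```text
t: 5.8
tcp_pos: [0.5607, 0.233, 0.1602]
tool_rot: [0.718, 0.696, -0.0, -0.0]
force: [-4.5, -0.4, 2.1]
finger_gap: 0.7
gripper_force: 0.3
```

Run:
```python
from h import *
plan(); s=grip("side"); save(s,"side3.png",(230,190,350,270),5)
```

```text
t 5.80 tcp [560.7 233.  160.2] yaw 88.3 F [-4.5 -0.4  2.1] gap 0.700
side 326 fore,side [0.107 0.158] rms 19.2 grip gb [16.1 23.6]
```

View pics/side3.png

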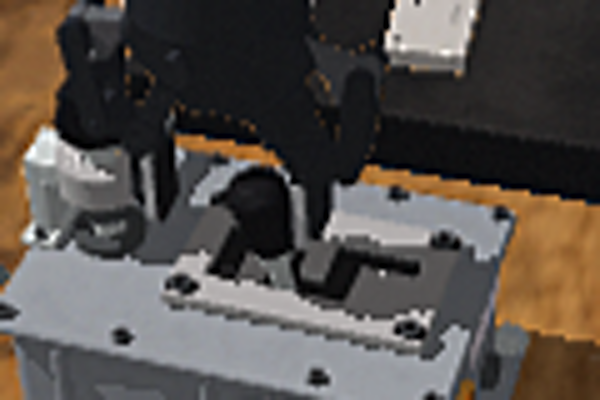

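>>> move_arm --pt "0 0 0 0 2 0 0.3" --pt "0 0 0 0 4 0 0.3" --pt "0 0 0 0 4 0 0.3"

```text
t: 6.1
tcp_pos: [0.5612, 0.2332, 0.1599]
tool_rot: [0.717, 0.697, -0.003, -0.003]
force: [-11.3, 0.6, 5.6]
finger_gap: 0.7
gripper_force: 0.7
```

>>> move_arm --pt "0 0 0 0 2 0 0.3" --pt "0 0 0 0 2 0 0.3"

```text
t: 6.27
tcp_pos: [0.5613, 0.2333, 0.1597]
tool_rot: [0.717, 0.697, -0.005, -0.004]
force: [-15.4, 0.2, 6.3]
finger_gap: 0.701
gripper_force: 0.7
```

Run:
```python
from h import *
plan(); grip("side"); grip("scene"); print(gw([19.5,18,0]))
```

```text
t 6.27 tcp [561.3 233.3 159.7] yaw 88.3 F [-15.4   0.2   6.3] gap 0.701
side 333 fore,side [0.112 0.159] rms 19.7 grip gb [16.8 23.8]
scene 140 fore,side [0.103 0.146] rms 20.2 grip gb [15.4 21.8]
[548.99498674 233.44851012   0.        ]
```

>>> move_arm --pt "0 0 0 0 -8 0 0.3" --pt "0 0 0 2 -17 0 0.3" --pt "0 0 0 3 -17 0 0.3" --pt "0 0 6.5 3 -17 0 0.3" --pt "0 0 13 3 -17 0 0.3" --pt "0 0 19.5 3 -17 0 0.3" --pt "0 0 26 3 -17 0 0.3" --pt "0 0 32.5 3 -17 0 0.3" --pt "0 0 39 3 -17 0 0.3" --pt "0 0 44.9 3 -17 0 0.3" --pt "0 0 44.9 3 -17 0 0.3"

```text
t: 7.28
tcp_pos: [0.5515, 0.2366, 0.1607]
tool_rot: [0.929, 0.369, 0.002, 0.0]
force: [0.6, -0.3, -0.2]
finger_gap: 0.699
gripper_force: 0.0
```

Run:
```python
from h import *
n=np.array([.707,-.707,0])*16.5
c=[gw(np.array(g)+n+[0,0,160]) for g in([16.5,21,0],[17,-16,0],[54,-16,0])]
plan(*[(x,43.4) for x in c])
```

```text
t 7.28 tcp [551.5 236.6 160.7] yaw 43.3 F [ 0.6 -0.3 -0.2] gap 0.699
[ 0.1 -0.2 -0.1] [-4.  12.9  0.7]
[ 0.1 -0.2 -0.1] [-29.7  39.4   0.7]
[ 0.1 -0.2 -0.1] [-3.5 65.6  0.8]
```

>>> move_arm --pt "0 0 0 -4 6 0 0.3" --pt "0 0 0 -5 12 0 0.3" --pt "0 0 0 -8 15 0 0.3" --pt "0 0 0 -11 18 0 0.3" --pt "0 0 0 -14 21 0 0.3" --pt "0 0 0 -17 24 0 0.3" --pt "0 0 0 -20 27 0 0.3"

```text
t: 7.87
tcp_pos: [0.5537, 0.2031, 0.1606]
tool_rot: [0.929, 0.37, 0.0, -0.0]
force: [-1.5, 4.6, 1.8]
finger_gap: 0.697
gripper_force: 2.0
```

>>> move_arm --pt "0 0 0 -3 3 0 0.3" --pt "0 0 0 -6 6 0 0.3" --pt "0 0 0 -9 9 0 0.3"

```text
t: 8.12
tcp_pos: [0.5535, 0.1902, 0.1605]
tool_rot: [0.929, 0.37, 0.0, -0.0]
force: [-1.5, 5.1, 1.7]
finger_gap: 0.699
gripper_force: 2.1
```

Run:
```python
from h import *
plan(); grip("side"); s=grip("scene"); save(s,"scene4.png",(215,170,315,260),5)
```

```text
t 8.12 tcp [553.5 190.2 160.5] yaw 43.4 F [-1.5  5.1  1.7] gap 0.699
side 232 fore,side [ 0.11  -0.057] rms 17.6 grip gb [16.5 -8.5]
scene 64 fore,side [ 0.04  -0.041] rms 21.1 grip gb [ 5.9 -6.2]
```

View pics/scene4.png

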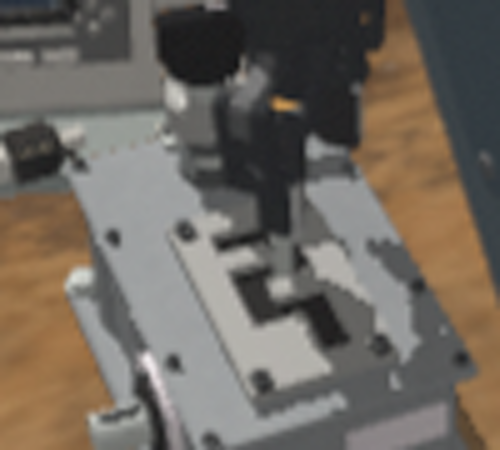

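>>> move_arm --pt "0 0 0 -2 2 0 0.3" --pt "0 0 0 -4 4 0 0.3" --pt "0 0 0 -4 4 0 0.3"

```text
t: 8.47
tcp_pos: [0.5532, 0.1844, 0.1603]
tool_rot: [0.929, 0.37, -0.0, 0.0]
force: [-1.2, 3.6, 1.3]
finger_gap: 0.7
gripper_force: 1.8
```

>>> move_arm --pt "0 0 0 2 2 0 0.3" --pt "0 0 0 4 4 0 0.3" --pt "0 0 0 6 6 0 0.3"

```text
t: 8.72
tcp_pos: [0.5616, 0.1845, 0.1598]
tool_rot: [0.929, 0.37, -0.001, -0.0]
force: [-2.3, 4.1, -2.3]
finger_gap: 0.705
gripper_force: 2.1
```

Run:
```python
from h import *
plan(); grip("side")
```

```text
t 8.72 tcp [561.6 184.5 159.8] yaw 43.4 F [-2.3  4.1 -2.3] gap 0.705
side 195 fore,side [ 0.107 -0.057] rms 9.2 grip gb [16.1 -8.6]
```

>>> move_arm --pt "0 0 0 2 2 0 0.3" --pt "0 0 0 4 4 0 0.3" --pt "0 0 0 6 6 0 0.3" --pt "0 0 0 8 8 0 0.3"

```text
t: 9.1
tcp_pos: [0.5728, 0.184, 0.1599]
tool_rot: [0.929, 0.37, -0.001, -0.0]
force: [-2.1, 4.2, -3.2]
finger_gap: 0.702
gripper_force: 2.0
```

>>> move_arm --pt "0 0 0 2 2 0 0.3" --pt "0 0 0 4 4 0 0.3" --pt "0 0 0 6 6 0 0.3" --pt "0 0 0 6 6 0 0.3"

```text
t: 9.43
tcp_pos: [0.5834, 0.1837, 0.161]
tool_rot: [0.929, 0.37, 0.001, 0.001]
force: [0.3, -0.3, -1.0]
finger_gap: 0.698
gripper_force: 0.0
```

Run:
```python
from h import *
plan(); s=grip("side"); save(s,"side5.png",(230,190,350,270),5)
```

```text
t 9.43 tcp [583.4 183.7 161. ] yaw 43.4 F [ 0.3 -0.3 -1. ] gap 0.698
side 234 fore,side [0.262 0.058] rms 6.9 grip gb [38.9  8.7]
```

View pics/side5.png

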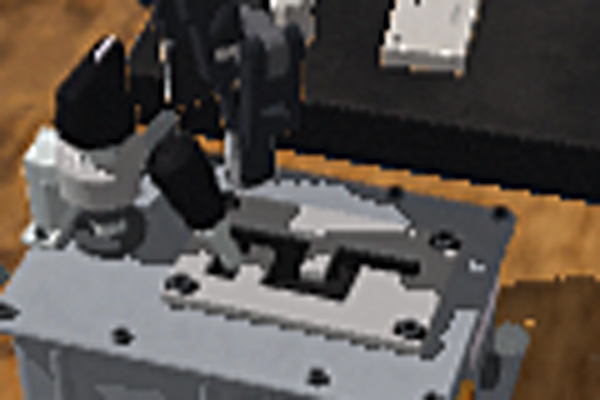

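>>> move_arm --pt "0 0 0 0 0 -25 0.3" --pt "0 0 0 0 0 -60 0.3" --pt "0 0 0 -40 0 -90 0.2" --pt "0 0 0 -80 0 -110 0.2" --pt "0 0 0 -115 0 -110 0.2" --pt "0 0 0 -115 0 -110 0.2"

```text
t: 9.98
tcp_pos: [0.494, 0.1014, 0.2725]
tool_rot: [0.929, 0.369, -0.001, 0.002]
force: [-0.9, 0.3, -1.0]
finger_gap: 0.804
gripper_force: 0.0
```

Run:
```python
from h import *
plan(); ss={}
for n in("side","scene","wrist"): ss[n]=grip(n)
for n,s in ss.items():
    P=allpts(s)*1000; k=P[(P[...,2]>194)&(P[...,2]<204)&(P[...,0]>595)&(P[...,0]<665)&(P[...,1]>180)&(P[...,1]<250)]
    if len(k)>10: print("wing",n,len(k),cv2.minAreaRect(k[:,:2].astype(np.float32)),k.mean(0))
a=cv2.resize(ss["side"]["img"][185:270,225:345],(400,283),interpolation=cv2.INTER_CUBIC)
cv2.imwrite("pics/last.png",np.hstack([a,cv2.resize(ss["wrist"]["img"],(400,250))[:283] if 0 else cv2.copyMakeBorder(cv2.resize(ss["wrist"]["img"],(400,250)),0,33,0,0,0)])[...,::-1])
```

```text
t 9.98 tcp [494.  101.4 272.5] yaw 43.3 F [-0.9  0.3 -1. ] gap 0.804
side 166 fore,side [0.382 0.159] rms 1.4 grip gb [55.9 23.8]
scene 140 fore,side [0.396 0.16 ] rms 2.4 grip gb [57.9 23.8]
wrist 273 fore,side [0.399 0.171] rms 0.6 grip gb [58.3 25.5]
wing side 99 ((627.1232299804688, 214.44288635253906), (41.96276092529297, 13.56253719329834), 83.89202117919922) [626.71355565 216.11766985 198.48495229]
wing scene 92 ((629.1173706054688, 213.56692504882812), (42.68511199951172, 17.43856430053711), 83.4979476928711) [627.4588529  214.16609134 198.48911826]
```

Run:
```python
from h import *
plan(((628.5,213.8,260),83.9),((628.5,213.8,200),83.9))
```

```text
t 10.13 tcp [499.3 104.1 271.6] yaw 43.3 F [ 0.2  0.4 -0.4] gap 0.800
[  0.2  -0.1 -40.6] [169.2   8.8  12.1]
[  0.2  -0.1 -40.6] [169.1   8.6  72.1]
```

View pics/last.png

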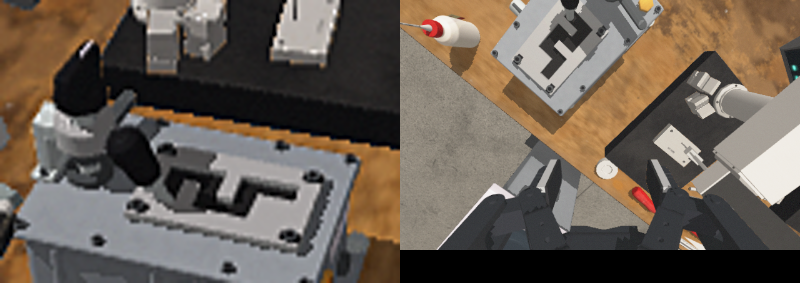

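The lever now stands in the far-left notch: its shaft is at about (165,195) in the left crop, and the fit gives fore 0.39, side 0.16. The bystanders haven't moved. Next is the knob.

>>> move_arm --pt "0 0 -5 20 1 2 0.5" --pt "0 0 -10 40 2 4 0.5" --pt "0 0 -15 60 3 6 0.53" --pt "0 0 -20 80 4 8 0.53" --pt "0 0 -25 100 5 10 0.53" --pt "0 0 -30 120 6 12 0.53" --pt "0 0 -35 140 8 12 0.53" --pt "0 0 -40.6 158 9 12 0.53" --pt "0 0 -40.6 169 9 12 0.53" --pt "0 0 -40.6 169 9 12 0.53" --pt "0 0 -40.6 169 9 12 0.53"

```text
t: 11.05
tcp_pos: [0.6279, 0.2154, 0.2574]
tool_rot: [0.743, 0.67, -0.0, 0.0]
force: [-0.1, -0.6, -0.2]
finger_gap: 0.47
gripper_force: 0.0
```

Run:
```python
from h import *
plan(((628.5,213.8,200),83.9)); s=cam("wrist"); P=allpts(s)*1000
k=P[(P[...,2]>195)&(P[...,2]<204)&(abs(P[...,0]-628)<30)&(abs(P[...,1]-214)<30)]
if len(k)>10: print(len(k),cv2.minAreaRect(k[:,:2].astype(np.float32)),k.mean(0))
```

```text
t 11.05 tcp [627.9 215.4 257.4] yaw 84.1 F [-0.1 -0.6 -0.2] gap 0.470
[-0.   0.   0.2] [-1.5  0.8 57.4]
1378 ((629.9254760742188, 213.6733856201172), (43.22459411621094, 14.018009185791016), 82.43543243408203) [630.08408882 215.4003901  199.99494645]
```

>>> move_arm --pt "0 0 1 -1.6 1.4 15 0.53" --pt "0 0 1 -1.6 1.4 30 0.53" --pt "0 0 1 -1.6 1.4 45 0.53" --pt "0 0 1 -1.6 1.4 57 0.53" --pt "0 0 1 -1.6 1.4 57 0.53" --pt "0 0 1 -1.6 1.4 57 0.7" --pt "0 0 1 -1.6 1.4 57 0.9" --pt "0 0 1 -1.6 1.4 57 1" --pt "0 0 1 -1.6 1.4 57 1" --pt "0 0 1 -1.6 1.4 57 1" --pt "0 0 1 -1.6 1.4 57 1" --pt "0 0 1 -1.6 1.4 57 1" --squeeze 45

```text
t: 12.1
tcp_pos: [0.6296, 0.2127, 0.2025]
tool_rot: [0.749, 0.663, 0.001, 0.001]
force: [4.2, -1.5, 1.2]
finger_gap: 0.149
gripper_force: 48.7
```

>>> move_arm --pt "0 0 0 0 0 3 1" --pt "0 0 0 0 0 6 1" --pt "0 0 0 0 0 9 1" --pt "0 0 0 0 0 11 1" --pt "0 0 0 0 0 13 1" --pt "0 0 0 0 0 13 1" --pt "0 0 0 0 0 13 1"

```text
t: 12.68
tcp_pos: [0.6296, 0.2128, 0.1924]
tool_rot: [0.749, 0.663, 0.002, 0.001]
force: [-0.2, -1.6, 14.1]
finger_gap: 0.151
gripper_force: 50.6
```

>>> move_arm --pt "0 0 5 0 0 1 1" --pt "0 0 11 0 0 1 1" --pt "0 0 17 0 0 1 1" --pt "0 0 23 0 0 1 1" --pt "0 0 29 0 0 1 1" --pt "0 0 35 0 0 1 1" --pt "0 0 41 0 0 1 1" --pt "0 0 47 0 0 1 1" --pt "0 0 53 0 0 1 1" --pt "0 0 59 0 0 1 1" --pt "0 0 65 0 0 1 1" --pt "0 0 70 0 0 1 1"

```text
t: 13.68
tcp_pos: [0.6294, 0.213, 0.1924]
tool_rot: [0.994, 0.111, 0.002, -0.0]
force: [-1.9, -1.2, 17.5]
finger_gap: 0.148
gripper_force: 51.2
```

Run:
```python
from h import *
plan(); print(readout.sense()["ft_torque"]); grip("side")
```

```text
t 13.68 tcp [629.4 213.  192.4] yaw 12.7 F [-1.9 -1.2 17.5] gap 0.148
[-0.1663245   0.57106396  0.05069838]
side 170 fore,side [0.384 0.159] rms 4.6 grip gb [56.2 23.7]
```

>>> move_arm --pt "0 0 4 0 0 0 1" --pt "0 0 8 0 0 0 1" --pt "0 0 11 0 0 0 1" --pt "0 0 13 0 0 0 1" --pt "0 0 13 0 0 0 1"

```text
t: 14.15
tcp_pos: [0.6295, 0.213, 0.1924]
tool_rot: [1.0, 0.002, 0.003, 0.0]
force: [-2.0, -1.5, 17.6]
finger_gap: 0.153
gripper_force: 59.8
```

Run:
```python
from h import *
plan(); print(readout.sense()["ft_torque"])
```

```text
t 14.15 tcp [629.5 213.  192.4] yaw 0.3 F [-2.  -1.5 17.6] gap 0.153
[-0.17888889  0.42435863  1.27858519]
```

>>> move_arm --pt "0 0 -2 0 0 -3 1" --pt "0 0 -2 0 0 -6 1" --pt "0 0 -2 0 0 -9 1" --pt "0 0 -2 0 0 -12 1" --pt "0 0 -2 0 0 -13.5 1" --pt "0 0 -2 0 0 -13.5 1" --pt "0 0 -2 0 0 -13.5 1"

```text
t: 14.73
tcp_pos: [0.6293, 0.213, 0.2025]
tool_rot: [1.0, 0.018, 0.002, -0.0]
force: [2.3, 0.3, 7.6]
finger_gap: 0.15
gripper_force: 49.8
```

Run:
```python
from h import *
plan(); print(readout.sense()["ft_torque"])
```

```text
t 14.73 tcp [629.3 213.  202.5] yaw 2.1 F [2.3 0.3 7.6] gap 0.150
[-0.05608936 -0.30166674  0.50829881]
```

>>> move_arm --pt "0 0 0 0 0 0 0.6" --pt "0 0 0 0 0 0 0.53" --pt "0 0 0 0 0 0 0.53" --pt "0 0 0 0 0 0 0.53" --pt "0 0 0 0 0 -15 0.53" --pt "0 0 0 0 0 -35 0.53" --pt "0 0 0 0 0 -60 0.53" --pt "0 0 0 -35 0 -80 0.53" --pt "0 0 0 -70 0 -80 0.53" --pt "0 0 0 -105 0 -80 0.53" --pt "0 0 0 -140 0 -80 0.53" --pt "0 0 0 -140 0 -80 0.53"

```text
t: 15.73
tcp_pos: [0.4784, 0.2074, 0.2793]
tool_rot: [1.0, 0.018, -0.007, 0.001]
force: [-1.2, -1.2, -0.1]
finger_gap: 0.471
gripper_force: 0.0
```

Run:
```python
from h import *
plan()
for n in("side","scene","wrist"):
    s=grip(n); P=allpts(s)*1000; k=P[(P[...,2]>194)&(P[...,2]<204)&(P[...,0]>595)&(P[...,0]<665)&(P[...,1]>180)&(P[...,1]<250)]
    if len(k)>10: print("wing",n,len(k),cv2.minAreaRect(k[:,:2].astype(np.float32)),"ztop",np.percentile(k[:,2],90))
```

```text
t 15.73 tcp [478.4 207.4 279.3] yaw 2.1 F [-1.2 -1.2 -0.1] gap 0.471
side 170 fore,side [0.383 0.157] rms 4.0 grip gb [56.1 23.4]
wing side 107 ((627.5105590820312, 214.59593200683594), (42.28496170043945, 16.17337989807129), 0.6923754215240479) ztop 200.4968440802674
scene 139 fore,side [0.397 0.156] rms 3.9 grip gb [58.  23.3]
wrist 1310 fore,side [0.386 0.158] rms 2.2 grip gb [56.4 23.6]
wing wrist 611 ((614.4347534179688, 212.280029296875), (13.366317749023438, 13.45414924621582), 2.89322566986084) ztop 201.24730267544888
```

```bash
python3 -c "
from station import order; print(order.sign_off())"
```

```text
the job is handed in; nothing more can be done
None
```

The job is handed in at about 16 s: the lever is settled in the last notch at the far left, and the knob is locked and back up. No bystander was contacted, though on the last push the lever slid off the fingertip and its spring carried it into the notch.

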